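Serve a brown sugar lump with the sugar tongs

TASK

Take the sugar tongs out of their stand and with them lift the brown sugar lump out of the blue dish, squeezing without crushing it, and set it down gently so that it lies flat on the saucer beside the cup. Then put the tongs back standing in their stand. Do not touch the sugar with the gripper's own fingers, leave the white lumps in the dish, and do not disturb anything else on the counter.

Things in the scene. Friction and masses are not known exactly. Their poses are not given: they have to be found in the camera images.
- tongs: Steel sprung sugar tongs, 134 mm tall, 60 g, standing jaws-down in the stand: two strips 12 mm wide (x), 3 mm thick, joined at the top by a bow that springs them apart. Origin: midway between the jaw tips, level with their lower ends; z runs up to the bow at 134 mm, y is the way the arms open and close.
- tongs_l (a joint): How far each tongs arm is squeezed in, rad: 0 at rest (open), about 0.10 at a 20 mm jaw gap (jaw faces then parallel), 0.185 fully shut. Narrowing the pads by 1 mm closes the jaw gap by about 3.1 mm.
- stand: Wooden stand for the tongs, loose, 350 g: an open-topped pocket, outside 40 mm (x) by 78 mm (y) by 46 mm high on a thin 52 by 90 mm foot, walls and floor 5 mm thick, so the pocket is 30 mm by 68 mm and 41 mm deep. Origin: centre of its underside. The tongs stand in it on their jaw tips with their y along its y (half a turn round is just as good).
- tongs_tips (a point): The tongs' origin, midway between the jaw tips. Each jaw is an upright flat plate 16 mm wide (x), 18 mm high, 3 mm thick. At rest the gap between the jaws is about 43 mm (49 mm over their outsides).
- dish: Shallow blue ceramic sugar dish, 150 mm across, rim 24 mm high, flat inner floor 7 mm above the counter and about 130 mm across. Origin: centre of its underside. Three sugar lumps lie apart from one another on its floor.
- lump_brown: The brown rough-cut sugar lump: 20 mm (x) by 20 mm (y) by 18 mm high, 11 g, lying on the floor of the dish. Origin: centre of its underside. It crumbles if the tongs press it with more than about 12 N a side.
- lump_center (a point): The middle of the brown lump, 9 mm above its underside.
- lump_white1: A white sugar lump of the same size in the dish, to be left there. Origin: centre of its underside.
- lump_white2: The other white sugar lump of the same size in the dish, to be left there. Origin: centre of its underside.
- saucer: White ceramic saucer, loose, 300 g, 160 mm across, rim 18 mm high, flat inner floor 7 mm above the counter out to 66 mm from its centre. Origin: centre of its underside. The cup stands in its middle.
- cup: White espresso cup, loose, 130 g, standing on the middle of the saucer: foot 42 mm across, mouth 64 mm across, 56 mm high (its rim is 63 mm above the counter); its handle sticks out along its own +y to 52 mm from its axis, between 17 and 50 mm above its foot. Origin: centre of its underside.
- jar: Closed glass jar with a silver lid, 86 mm across, 132 mm high, standing on the counter. Origin: centre of its underside.
- shaker: White plastic sugar shaker, 70 mm across, 150 mm high, standing on the counter. Origin: centre of its underside.
- teaspoon: Stainless teaspoon, 140 mm long, lying on the counter. Origin: centre of its underside; its handle points along its own -x.
- tongs_pads (a point): Midway between the two black finger pads on the outsides of the tongs' arms (14 mm wide, 14 mm high), 88 mm above the tongs' origin: where to squeeze. Over the pads: 42 mm at rest, about 39 mm at a 34 mm jaw gap (3 N), 34 mm at a 20 mm gap (6.5 N). The jaws press a held part with about a third of any force beyond that; let go, the tongs spring open.

How it is judged:
By the outcome, as a careful person would: the job done as asked, in the order asked, and still so for the second after the job is handed in, with the robot touching nothing.
It also fails if it takes over 66 s, if anything falls off the work surface, if the arm or the gripper's body presses on something with over 40 N, if the wrist force passes 120 N, or if a joint passes its speed limit or range.

ROBOT

A 7-joint arm with a two-finger parallel gripper is mounted at the origin on the work surface. World frame = base frame: x ahead of the robot, y to its left, z up, the work surface at z = 0. Lengths are in m, angles in rad, forces in N, time in s.
With the tool pointing down it reaches from about 0.35 to 0.9 m from the base axis. Payload 8.1 kg.
Tool frame: the origin (TCP) lies where the fingers leave the gripper's body, on its centre line; the fingertips stand 66 mm ahead of it and the grasp point (between the pads) lies 47 mm ahead of it; z points along the fingers, y is the line along which they close (so a half turn about z gives the same grasp; the last joint's range is limited). The gripper opens to 92 mm and grips with 3 to 60 N. Pads are 19 mm wide; open, the fingers measure 130 mm over their backs; the gripper's body (75 mm by 190 mm) begins 47 mm behind the grasp point.
Start: joints at [1.067, 0.434, 0.025, 1.573, -0.012, 1.134, -0.075], TCP at [0.244, -0.575, 0.292] pointing down, gripper open.
Joint ranges: [-2.62, 2.62], [-0.44, 2.09], [-1.27, 1.32], [0.08, 2.57], [-1.32, 4.46], [0.12, 2], [-2.74, 2.74]. Speed limits (rad/s): [2.22, 2.22, 3.01, 3.01, 3.14, 3.14, 3.14].

INTERFACE

Orientations are given as a unit quaternion [x, y, z, w].
In Python, from station import r gives the robot as it stands.
- The arm moves only by the shell command python3 -m jog 'ROWS' [OPENING]. ROWS is JSON, a list of rows, each an object of numbers: "x", "y", "z": the shift along the tool's x, y, z in m; "rx", "ry", "rz": the turn, a rotation vector about the tool's x, y, z in degrees. In form: [{"x": .., "y": .., "z": .., "rx": .., "ry": .., "rz": ..}, ...]. A call has 1 to 12 rows; each row shifts and turns the commanded pose from where the row before left it, along the tool's axes as they then stand; what a row does not reach is not made up. A row lasts 1/10 s, in which the tool goes at most 50 mm and 8.59 degrees, less where a joint would pass 70% of its speed; a pose out of reach is approached as far as the arm can. A call is refused whole if a number of a shift passes 0.05 or a number of a turn 8.59, either way. A call with a gripper value outside its range is refused whole. OPENING is the closure, from -1 (fully open) to 1 (shut), set as the call begins (- or left out, the last holds). The fingers move at their own pace and stop on an object; the grip force is fixed at half the most. Time passes only in rows, so rows that do not move let the fingers close. It gives the time, the measured TCP pose, the force, the opening and the grip force at its end, in the units of the state.
- r.sense(): the state, without advancing time (a new reading comes with each control period).
- r.grab_frame(name): name is "side" or "top"; returns (picture, depth): 400x640x3 uint8, red, green, blue; 400x640 float32, m along the optical axis (not along the pixel's ray), 0 where there is no reading.
- r.camera_info(name): a dict with "mtx" (3x3 intrinsics, pixels), "position" and "attitude" of the camera in the world. Camera axes: x right, y down, z forward; pixel columns grow to the right and rows downward; lengths in m; the calibration is good to about 2 mm. A picture is of the moment at which its call begins. camera_info takes no time and is no camera call.
- r.finish_job(): hands the job in; it is judged then, once.
The state is a dict: "time_s": time; "joint_positions": joint angles; "joint_vel": joint speeds; "joint_torque": joint torques, N m; "position": TCP position; "orientation": TCP orientation; "force": force on the tool from outside, world axes, zero at the start; "torque": the same for the moment, N m; "gripper_width": opening from 0.0 (shut) to 1.0 (fully open); "gripper_force": force on a finger pad.
Only numpy, scipy, OpenCV 4.12 (cv2) and the standard library are available. Lean on these libraries where they do the work, as an engineer would, in place of code of your own. Each camera call takes 0.05 s, during which the arm holds its last target. There are 200 camera calls.

## Working session

There is one attempt and no reset: what is moved stays moved. The work goes in short steps, Python scripts to look and compute and a shell command to move; the robot and the scene stay as the last step left them, time stands still between calls to the robot, and variables do not carry over. Pictures are saved under pics/ and viewed, at most 10 in all, crops included, and the job is handed in when it is done.

```bash
mkdir -p pics; ls; python3 - <<'E'
from station import r
import cv2,numpy as np
s=r.sense();print(s)
for n in("side","top"):
    p,d=r.grab_frame(n);cv2.imwrite(f"pics/{n}0.png",p[:,:,::-1]);np.save(f"{n}0.npy",d);c=r.camera_info(n);print(n,c)
E
```

```text
pics
{'time_s': 0.0, 'joint_positions': array([ 1.06738505,  0.43519943,  0.02497042,  1.57407875, -0.01163129,
        1.13397482, -0.07509382]), 'joint_vel': array([ 1.03132711e-03, -1.37243011e-04, -6.02229027e-04, -1.04353912e-03,
        3.79656459e-04,  8.18838898e-05, -9.41696133e-04]), 'joint_torque': array([-4.69434667e-05, -6.67845654e+01,  9.84241515e-01, -3.14465153e+01,
       -6.07768586e-02,  4.28887631e-02,  1.23529690e-04]), 'position': array([ 0.24366539, -0.57511614,  0.29146657]), 'orientation': array([ 9.79993030e-01,  1.99030367e-01, -2.03554237e-04, -7.29740435e-04]), 'force': array([ 0.29368799,  0.03645638, -0.23759098]), 'torque': array([-0.01168315,  0.03360642,  0.02190225]), 'gripper_force': 0.0, 'gripper_width': 0.9997899746744349}
side {'mtx': array([[366.12934434,   0.        , 326.59695387],
       [  0.        , 366.12934434, 193.7974157 ],
       [  0.        ,   0.        ,   1.        ]]), 'position': array([ 0.49465387, -0.55607303,  0.63992764]), 'attitude': array([ 0.90815394, -0.08887113,  0.03934032, -0.40719858])}
top {'mtx': array([[446.53036394,   0.        , 320.91222823],
       [  0.        , 446.53036394, 201.74214981],
       [  0.        ,   0.        ,   1.        ]]), 'position': array([ 0.55654339, -0.0012319 ,  1.00398138]), 'attitude': array([ 0.71218107, -0.70151445,  0.01293795, -0.02254361])}
```

View pics/top0.png

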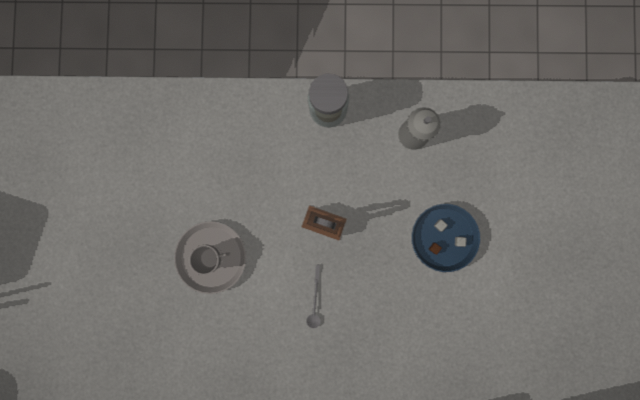

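View pics/side0.png

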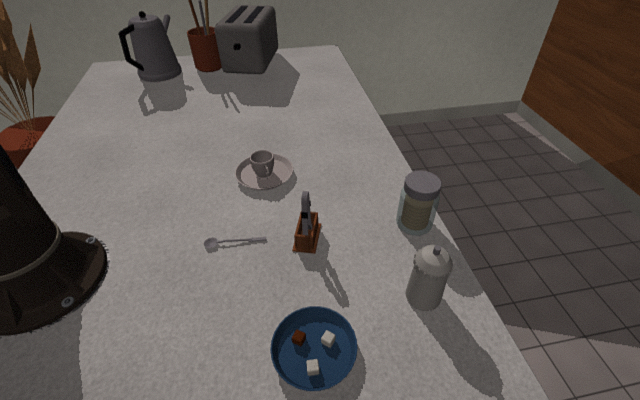

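The top view shows the stand with tongs at (324,222), the dish at (446,238) with the brown lump at (437,248), the saucer and cup at (210,257), the spoon at (317,295), the jar at (328,100) and the shaker at (422,125). The side view shows the same objects. Next I'll enlarge them and measure.

```bash
cat > h.py <<'E'
import cv2,numpy as np
from station import r
from scipy.spatial.transform import Rotation as R
def cam(n):
    c=r.camera_info(n);return c["mtx"],np.array(c["position"]),R.from_quat(c["attitude"]).as_matrix()
def cloud(n,d):
    K,p,A=cam(n);v,u=np.mgrid[:400,:640]
    c=np.stack([(u-K[0,2])*d/K[0,0],(v-K[1,2])*d/K[1,1],d],-1);return c@A.T+p
def proj(n,X):
    K,p,A=cam(n);c=(np.atleast_2d(X)-p)@A;q=c@K.T;return q[:,:2]/q[:,2:]
def ray(n,uv,z):
    K,p,A=cam(n);w=A@np.linalg.solve(K,[*uv,1.]);return p+w*(z-p[2])/w[2]
def tri(uv1,uv2,n1="top",n2="side"):
    M=[];b=[]
    for n,uv in((n1,uv1),(n2,uv2)):
        K,p,A=cam(n);w=A@np.linalg.solve(K,[*uv,1.]);w/=np.linalg.norm(w);P=np.eye(3)-np.outer(w,w);M.append(P);b.append(P@p)
    return np.linalg.lstsq(np.vstack(M),np.hstack(b),rcond=None)[0]
def crop(im,u,v,w,h,s):
    return cv2.resize(im[v:v+h,u:u+w],None,fx=s,fy=s,interpolation=cv2.INTER_CUBIC)
E
python3 - <<'E'
from h import *
t=cv2.imread("pics/top0.png");s=cv2.imread("pics/side0.png")
a=np.hstack([crop(t,299,197,50,50,6),crop(t,416,208,60,60,5)])
b=np.hstack([crop(s,282,187,50,75,4),crop(s,264,300,100,100,3),crop(s,230,140,75,75,4)[:,:100]])
W=np.zeros((600,600,3),np.uint8);W[:300]=np.clip(a*1.5,0,255);W[300:]=np.clip(b*1.4,0,255);cv2.imwrite("pics/m1.png",W)
dt=np.load("top0.npy");ds=np.load("side0.npy");C=cloud("top",dt);D=cloud("side",ds)
np.set_printoptions(precision=4,suppress=True)
for n,C in(("top",C),("side",D)):
    def box(nm,x0,x1,y0,y1,z0,z1):
        m=(C[...,0]>x0)&(C[...,0]<x1)&(C[...,1]>y0)&(C[...,1]<y1)&(C[...,2]>z0)&(C[...,2]<z1)
        P=C[m]
        if len(P)<5:print(n,nm,len(P));return
        rc=cv2.minAreaRect(P[:,:2].astype(np.float32)*1000);print(n,nm,len(P),P.mean(0),P.min(0),P.max(0),rc)
    box("counter",.3,.4,-.2,.2,-.05,.05)
    # rough xy
    for nm,uv in(("stand",(324,222)),("dish",(446,238)),("saucer",(210,257))):
        if n=="top":print(nm,ray("top",uv,0.03))
    box("stand rim",.43,.60,-.07,.06,.036,.05)
    box("tongs top",.43,.60,-.07,.06,.12,.15)
    box("dish rim",.38,.58,-.38,-.18,.020,.03)
    box("lumps",.40,.56,-.36,-.20,.020,.03)
    box("saucer rim",.33,.56,.13,.35,.014,.022)
    box("cup rim",.33,.56,.13,.35,.058,.07)
E
```

```text
top counter 8155 [ 0.3499 -0.001  -0.0003] [ 0.3   -0.2   -0.007] [0.4    0.1999 0.0138] ((349.9922180175781, -0.0193939208984375), (99.98114776611328, 399.8787841796875), 0.003789583221077919)
stand [0.5613 0.005  0.03  ]
dish [ 0.5307 -0.2599  0.03  ]
saucer [0.4813 0.2521 0.03  ]
top stand rim 241 [0.5606 0.0068 0.0457] [ 0.5297 -0.0358  0.0369] [0.5908 0.0479 0.0499] ((560.6708374023438, 6.933551788330078), (77.88849639892578, 39.856353759765625), 71.130859375)
top tongs top 87 [0.5606 0.0046 0.135 ] [ 0.5512 -0.0094  0.1203] [0.5684 0.0183 0.1409] ((560.703125, 5.091096878051758), (27.48589515686035, 11.682694435119629), 72.36732482910156)
top dish rim 610 [ 0.5182 -0.2636  0.0239] [ 0.4587 -0.3343  0.02  ] [ 0.5799 -0.1851  0.0298] ((519.16552734375, -259.61578369140625), (149.13253784179688, 120.91985321044922), 89.68095397949219)
top lumps 453 [ 0.5073 -0.2756  0.024 ] [ 0.4587 -0.3343  0.02  ] [ 0.5599 -0.2004  0.0298] ((508.8302307128906, -267.4503173828125), (100.21745300292969, 134.6547393798828), 0.8822239637374878)
top saucer rim 763 [0.4775 0.2623 0.0167] [0.4014 0.177
[... 961 characters left out ...]
  ] [ 0.5799 -0.1832  0.0299] ((517.443359375, -258.1897888183594), (124.47113037109375, 149.90072631835938), 0.21542799472808838)
side lumps 806 [ 0.5045 -0.271   0.0252] [ 0.4552 -0.3331  0.02  ] [ 0.5599 -0.2     0.0299] ((507.52142333984375, -266.5624694824219), (133.001708984375, 104.69894409179688), 89.85755920410156)
side saucer rim 312 [0.4767 0.2604 0.0186] [0.4006 0.1781 0.014 ] [0.5572 0.3315 0.022 ] ((479.110595703125, 253.45974731445312), (157.71292114257812, 150.71542358398438), 4.456045627593994)
side cup rim 148 [0.4769 0.2574 0.0628] [0.4463 0.2221 0.0581] [0.5083 0.2916 0.0674] ((477.03399658203125, 258.3633728027344), (63.79724884033203, 62.623558044433594), 72.8037109375)
```

View pics/m1.png

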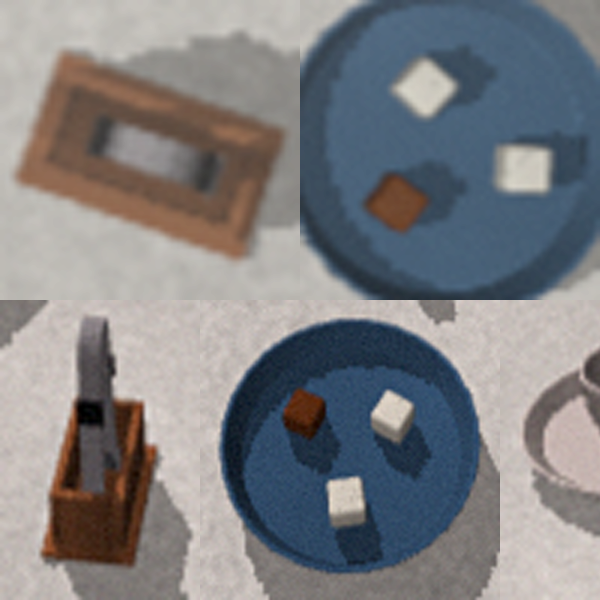

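```bash
cat >> h.py <<'E'
def go(x,y,z,yaw):
    "shift in tool axes and turn left to reach TCP x,y,z with tool y at yaw deg (mod 180)"
    s=r.sense();T=R.from_quat(s["orientation"]);M=T.as_matrix()
    d=M.T@(np.array([x,y,z])-s["position"]);ya=np.degrees(np.arctan2(M[1,1],M[0,1]))
    print("t %.2f pos %s yaw_y %.2f tilt x,y of tool z %s j7 %.2f w %.1fmm F %s gf %.1f"%(s["time_s"],s["position"].round(4),ya,M[:2,2].round(4),s["joint_positions"][6],92*s["gripper_width"],s["force"].round(1),s["gripper_force"]))
    print("shift tool mm",(d*1000).round(1),"rz",[round(-((yaw-ya+k)%360-360*(((yaw-ya+k)%360)>180)),1) for k in(0,180)])
E
python3 - <<'E'
from h import *
np.set_printoptions(precision=4,suppress=True)
for n in("top","side"):
    im=cv2.imread(f"pics/{n}0.png");C=cloud(n,np.load(n+"0.npy"));h=cv2.cvtColor(im,cv2.COLOR_BGR2HSV)
    reg=(C[...,0]>.44)&(C[...,0]<.59)&(C[...,1]>-.33)&(C[...,1]<-.19)&(C[...,2]>.0225)
    br=reg&((h[...,0]<20)|(h[...,0]>170))&(h[...,1]>110)
    wh=reg&(h[...,1]<60)&(h[...,2]>120)
    k,l=cv2.connectedComponents(wh.astype(np.uint8))
    for nm,m in[("brown",br)]+[("white",l==i) for i in range(1,k)]:
        P=C[m]
        if len(P)>8:print(n,nm,len(P),P[:,:].mean(0),cv2.minAreaRect(P[:,:2].astype(np.float32)*1000))
print("tri",tri((435.5,248.5),(264+100*(303-200)/300,300+(400-300)/3)))
# dish circle
for n in("top","side"):
    C=cloud(n,np.load(n+"0.npy"))
    for nm,c,rr,zl,zh in(("dish",(.52,-.26),.085,.021,.028),("saucer",(.479,.257),.085,.015,.021)):
        d=np.hypot(C[...,0]-c[0],C[...,1]-c[1]);P=C[(d<rr)&(d>rr-.02)&(C[...,2]>zl)&(C[...,2]<zh)]
        print(n,nm,cv2.minEnclosingCircle(P[:,:2].astype(np.float32)*1000))
# cup handle
C=cloud("top",np.load("top0.npy"));d=np.hypot(C[...,0]-.4785,C[...,1]-.258);P=C[(d<.06)&(d>.036)&(C[...,2]>.03)];print("handle",len(P),P.mean(0))
go(.5595,.006,.292,71.3)
E
```

```text
top brown 67 [ 0.5082 -0.2373  0.0252] ((508.23486328125, -237.3777618408203), (19.403892517089844, 17.58795928955078), 56.579463958740234)
top white 61 [ 0.5578 -0.2496  0.0251] ((558.082275390625, -249.74588012695312), (16.011552810668945, 17.711193084716797), 46.21672439575195)
top white 58 [ 0.5234 -0.2925  0.0257] ((523.4461669921875, -292.58660888671875), (15.347997665405273, 16.008634567260742), 0.8713545799255371)
side brown 114 [ 0.5059 -0.2385  0.0264] ((506.16448974609375, -237.94337463378906), (18.38591194152832, 18.56796646118164), 52.079349517822266)
side white 98 [ 0.5562 -0.2493  0.0266] ((556.5113525390625, -248.83544921875), (17.77832794189453, 18.167158126831055), 48.415401458740234)
side white 118 [ 0.5214 -0.2926  0.0269] ((521.4920654296875, -292.2586975097656), (17.782377243041992, 18.258506774902344), 87.50736999511719)
tri [ 0.5072 -0.2368  0.0319]
top dish ((531.648681640625, -259.4583435058594), 75.36565399169922)
top saucer ((480.445068359375, 257.32623291015625), 79.93057250976562)
side dish ((530.3031616210938, -257.95550537109375), 75.28526306152344)
side saucer ((479.02008056640625, 258.4800109863281), 80.45616149902344)
handle 25 [0.4901 0.2154 0.0514]
t 0.10 pos [ 0.2437 -0.5751  0.2915] yaw_y -67.04 tilt x,y of tool z [-0.0007  0.0013] j7 -0.08 w 92.0mm F [ 0.5 -0.1  0.7] gf 0.0
shift tool mm [ 517.5 -411.9    0. ] rz [np.float64(-138.3), np.float64(41.7)]
```

```bash
python3 -m jog '[{"x":0.037,"y":-0.0294},{"x":0.037,"y":-0.0294},{"x":0.037,"y":-0.0294},{"x":0.037,"y":-0.0294},{"x":0.037,"y":-0.0294},{"x":0.037,"y":-0.0294},{"x":0.037,"y":-0.0294},{"x":0.037,"y":-0.0294},{"x":0.037,"y":-0.0294},{"x":0.037,"y":-0.0294},{"x":0.037,"y":-0.0294},{"x":0.037,"y":-0.0294}]' && python3 -m jog '[{"x":0.037,"y":-0.0294},{"x":0.037,"y":-0.0294},{"rz":7},{"rz":7},{"rz":7},{"rz":7},{"rz":7},{"rz":6.7},{},{},{}]' && python3 -c "
from h import *
go(.5595,.006,.142,71.3)"
```

```text
$[0]: bad value
```

```bash
python3 -m jog '[{"x":0.037,"y":-0.0294,"z":0,"rx":0,"ry":0,"rz":0},{"x":0.037,"y":-0.0294,"z":0,"rx":0,"ry":0,"rz":0},{"x":0.037,"y":-0.0294,"z":0,"rx":0,"ry":0,"rz":0},{"x":0.037,"y":-0.0294,"z":0,"rx":0,"ry":0,"rz":0},{"x":0.037,"y":-0.0294,"z":0,"rx":0,"ry":0,"rz":0},{"x":0.037,"y":-0.0294,"z":0,"rx":0,"ry":0,"rz":0},{"x":0.037,"y":-0.0294,"z":0,"rx":0,"ry":0,"rz":0},{"x":0.037,"y":-0.0294,"z":0,"rx":0,"ry":0,"rz":0},{"x":0.037,"y":-0.0294,"z":0,"rx":0,"ry":0,"rz":0},{"x":0.037,"y":-0.0294,"z":0,"rx":0,"ry":0,"rz":0},{"x":0.037,"y":-0.0294,"z":0,"rx":0,"ry":0,"rz":0},{"x":0.037,"y":-0.0294,"z":0,"rx":0,"ry":0,"rz":0}]' && python3 -c "
from h import *
go(.5595,.006,.292,71.3)"
```

```text
time_s: 1.3
position: [0.5155, -0.0757, 0.2921]
orientation: [0.98, 0.199, -0.0, 0.0]
force: [-0.0, -0.7, -0.2]
gripper_width: 0.999
gripper_force: 0.0
t 1.30 pos [ 0.5155 -0.0757  0.2921] yaw_y -67.05 tilt x,y of tool z [-0.0003 -0.0001] j7 -1.21 w 91.9mm F [-0.  -0.7 -0.2] gf 0.0
shift tool mm [ 72.4 -58.1   0.1] rz [np.float64(-138.4), np.float64(41.6)]
```

```bash
python3 -m jog '[{"x":0.0365,"y":-0.0292,"z":0,"rx":0,"ry":0,"rz":0},{"x":0.0365,"y":-0.0292,"z":0,"rx":0,"ry":0,"rz":0},{"x":0,"y":0,"z":0.01,"rx":0,"ry":0,"rz":7},{"x":0,"y":0,"z":0.01,"rx":0,"ry":0,"rz":7},{"x":0,"y":0,"z":0.01,"rx":0,"ry":0,"rz":7},{"x":0,"y":0,"z":0.01,"rx":0,"ry":0,"rz":7},{"x":0,"y":0,"z":0.01,"rx":0,"ry":0,"rz":7},{"x":0,"y":0,"z":0.01,"rx":0,"ry":0,"rz":6.6},{"x":0,"y":0,"z":0,"rx":0,"ry":0,"rz":0},{"x":0,"y":0,"z":0,"rx":0,"ry":0,"rz":0}]' && python3 - <<'E'
from h import *
go(.5595,.006,.142,71.3)
p,d=r.grab_frame("side");cv2.imwrite("pics/s1.png",np.clip(crop(p,200,50,200,200,3)[:,:,::-1]*1.4,0,255))
C=cloud("side",d);m=(abs(C[...,0]-.559)<.04)&(abs(C[...,1]-.006)<.05)&(C[...,2]>.06)&(C[...,2]<.145);P=C[m];print(P.mean(0),P.min(0),P.max(0),len(P))
E
```

```text
time_s: 2.3
position: [0.5593, 0.0049, 0.2322]
orientation: [0.987, -0.16, -0.0, 0.0]
force: [0.4, 0.8, -0.8]
gripper_width: 1.001
gripper_force: 0.0
t 2.30 pos [0.5593 0.0049 0.2322] yaw_y -108.44 tilt x,y of tool z [-0.0007 -0.0002] j7 -2.05 w 92.1mm F [ 0.4  0.8 -0.8] gf 0.0
shift tool mm [-0.2 -1.2 90.2] rz [np.float64(-179.7), np.float64(0.3)]
[ 0.55741566 -0.00181301  0.10084297] [ 0.54644476 -0.01592368  0.06038602] [0.57174634 0.02407604 0.14077015] 251[ WARN:0@1.660] global loadsave.cpp:1063 imwrite_ Unsupported depth image for selected encoder is fallbacked to CV_8U.
```

View pics/s1.png

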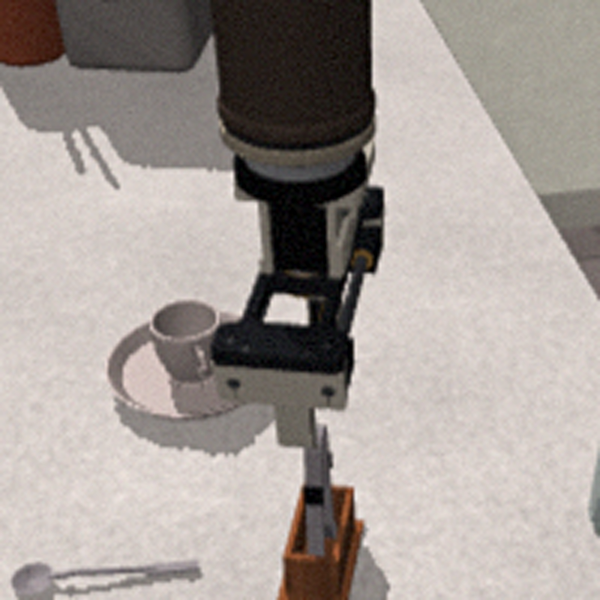

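The gripper is squarely above the tongs (bow at about (320,435) in the crop), and the fingers line up with the arms. Descending.

```bash
python3 -m jog '[{"x":0,"y":-0.001,"z":0.015,"rx":0,"ry":0,"rz":0.3},{"x":0,"y":0,"z":0.015,"rx":0,"ry":0,"rz":0},{"x":0,"y":0,"z":0.015,"rx":0,"ry":0,"rz":0},{"x":0,"y":0,"z":0.015,"rx":0,"ry":0,"rz":0},{"x":0,"y":0,"z":0.01,"rx":0,"ry":0,"rz":0},{"x":0,"y":0,"z":0.01,"rx":0,"ry":0,"rz":0},{"x":0,"y":0,"z":0.01,"rx":0,"ry":0,"rz":0},{"x":0,"y":0,"z":0,"rx":0,"ry":0,"rz":0},{"x":0,"y":0,"z":0,"rx":0,"ry":0,"rz":0}]' && python3 - <<'E'
from h import *
go(.5595,.006,.142,71.3)
E
```

```text
time_s: 3.25
position: [0.5599, 0.0058, 0.1423]
orientation: [0.986, -0.164, -0.0, 0.0]
force: [0.2, 0.2, 0.0]
gripper_width: 1.001
gripper_force: 0.0
t 3.25 pos [0.5599 0.0058 0.1423] yaw_y -108.93 tilt x,y of tool z [-0. -0.] j7 -2.08 w 92.1mm F [0.2 0.2 0. ] gf 0.0
shift tool mm [-0.5 -0.1  0.3] rz [np.float64(179.8), np.float64(-0.2)]
```

```bash
python3 -m jog '[{"x":0,"y":0,"z":0,"rx":0,"ry":0,"rz":0},{"x":0,"y":0,"z":0,"rx":0,"ry":0,"rz":0},{"x":0,"y":0,"z":0,"rx":0,"ry":0,"rz":0},{"x":0,"y":0,"z":0,"rx":0,"ry":0,"rz":0},{"x":0,"y":0,"z":0,"rx":0,"ry":0,"rz":0},{"x":0,"y":0,"z":0,"rx":0,"ry":0,"rz":0},{"x":0,"y":0,"z":0,"rx":0,"ry":0,"rz":0},{"x":0,"y":0,"z":0,"rx":0,"ry":0,"rz":0}]' 0.174 && python3 - <<'E'
from h import *
go(.5595,.006,.142,71.3)
E
```

```text
time_s: 4.05
position: [0.5598, 0.0058, 0.1422]
orientation: [0.986, -0.165, 0.0, -0.0]
force: [0.7, 0.4, -1.2]
gripper_width: 0.423
gripper_force: 2.9
t 4.05 pos [0.5598 0.0058 0.1422] yaw_y -108.94 tilt x,y of tool z [0.0001 0.    ] j7 -2.08 w 38.9mm F [ 0.7  0.4 -1.2] gf 2.9
shift tool mm [-0.4 -0.1  0.2] rz [np.float64(179.8), np.float64(-0.2)]
```

```bash
python3 -m jog '[{"x":0,"y":0,"z":-0.005,"rx":0,"ry":0,"rz":0},{"x":0,"y":0,"z":-0.008,"rx":0,"ry":0,"rz":0},{"x":0,"y":0,"z":-0.01,"rx":0,"ry":0,"rz":0},{"x":0,"y":0,"z":-0.01,"rx":0,"ry":0,"rz":0},{"x":0,"y":0,"z":-0.01,"rx":0,"ry":0,"rz":0},{"x":0,"y":0,"z":-0.01,"rx":0,"ry":0,"rz":0},{"x":0,"y":0,"z":-0.01,"rx":0,"ry":0,"rz":0},{"x":0,"y":0,"z":-0.01,"rx":0,"ry":0,"rz":0},{"x":0,"y":0,"z":-0.005,"rx":0,"ry":0,"rz":0},{"x":0,"y":0,"z":0,"rx":0,"ry":0,"rz":0}]' && python3 - <<'E'
from h import *
p,d=r.grab_frame("side");cv2.imwrite("pics/s2.png",np.clip(crop(p,240,60,150,200,3)[:,:,::-1]*1.4,0,255).astype(np.uint8))
go(.5072,-.2379,.222,50)
# refine brown yaw from top picture: upsampled colour contour
for n in("top","side"):
    im=cv2.imread(f"pics/{n}0.png").astype(np.float32)
    g=cv2.resize(im[...,2]-im[...,0],None,fx=8,fy=8,interpolation=cv2.INTER_CUBIC)
    u,v=proj(n,[.5072,-.2379,.02])[0]*8;u,v=int(u),int(v);s=g[v-90:v+90,u-90:u+90];s=cv2.GaussianBlur(s,(9,9),0)
    t=(s.max()+np.percentile(s,20))/2;c=max(cv2.findContours((s>t).astype(np.uint8),0,1)[0],key=cv2.contourArea)
    print(n,cv2.minAreaRect(c),[((p[0]+u-90)/8,(p[1]+v-90)/8) for p in cv2.approxPolyDP(c,12,True)[:,0]])
E
```

```text
time_s: 5.05
position: [0.5602, 0.0058, 0.2211]
orientation: [0.986, -0.165, 0.001, -0.0]
force: [-0.7, -0.1, -0.7]
gripper_width: 0.413
gripper_force: 2.9
t 5.10 pos [0.5599 0.0057 0.2204] yaw_y -108.94 tilt x,y of tool z [ 0.0004 -0.    ] j7 -2.07 w 38.2mm F [-0.1 -0.1 -0. ] gf 2.9
shift tool mm [ 29.3 247.6  -1.6] rz [np.float64(-158.9), np.float64(21.1)]
top ((96.01079559326172, 91.76575469970703), (80.31307220458984, 75.07158660888672), 37.14668655395508) [(np.float64(434.0), np.float64(243.0)), (np.float64(429.25), np.float64(249.375)), (np.float64(436.625), np.float64(254.25)), (np.float64(441.5), np.float64(247.875))]
side ((87.20000457763672, 94.0999984741211), (101.51748657226562, 111.80339050292969), 26.56505012512207) [(np.float64(296.875), np.float64(329.5)), (np.float64(292.125), np.float64(336.5)), (np.float64(292.375), np.float64(341.375)), (np.float64(300.875), np.float64(345.875)), (np.float64(305.25), np.float64(334.25))]
```

View pics/s2.png

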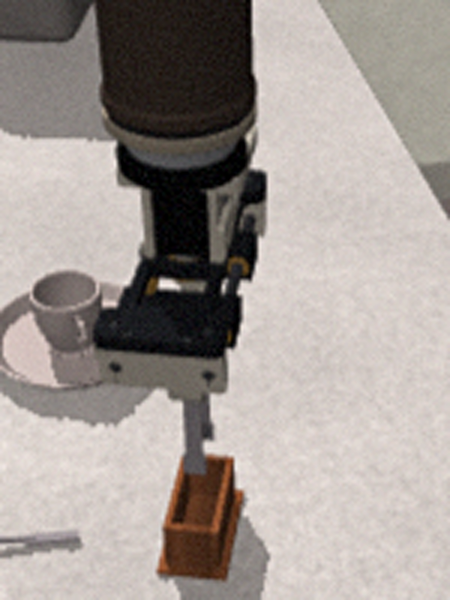

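Tongs are held upright, with the stand left in place (stand rim about (205,465) to (165,525) in the crop). Next, over the lump.

```bash
python3 -m jog '[{"x":0.003,"y":0.02,"z":0,"rx":0,"ry":0,"rz":0},{"x":0.004,"y":0.035,"z":0,"rx":0,"ry":0,"rz":0},{"x":0.004,"y":0.04,"z":0,"rx":0,"ry":0,"rz":0},{"x":0.004,"y":0.04,"z":0,"rx":0,"ry":0,"rz":0},{"x":0.004,"y":0.04,"z":0,"rx":0,"ry":0,"rz":0},{"x":0.004,"y":0.035,"z":0,"rx":0,"ry":0,"rz":0},{"x":0.003,"y":0.025,"z":0,"rx":0,"ry":0,"rz":4},{"x":0.003,"y":0.0126,"z":0,"rx":0,"ry":0,"rz":6},{"x":0,"y":0,"z":0,"rx":0,"ry":0,"rz":6},{"x":0,"y":0,"z":0,"rx":0,"ry":0,"rz":0},{"x":0,"y":0,"z":0,"rx":0,"ry":0,"rz":0}]' && python3 - <<'E'
from h import *
go(.5071,-.2379,.170,55)
p,d=r.grab_frame("side")
np.save("s3.npy",d);b=crop(p,230,210,160,160,4)[:,:,::-1]
cv2.imwrite("pics/s3.png",np.clip(b*1.4,0,255)[:600].astype(np.uint8))
C=cloud("side",d);m=(abs(C[...,0]-.507)<.06)&(abs(C[...,1]+.238)<.06)&(C[...,2]>.05)&(C[...,2]<.15);P=C[m]
for z in np.arange(.05,.16,.01):
    Q=P[abs(P[:,2]-z)<.005]
    if len(Q):print(round(z,3),len(Q),Q.min(0).round(3),Q.max(0).round(3),Q.mean(0).round(4))
E
```

```text
time_s: 6.2
position: [0.5062, -0.2369, 0.2199]
orientation: [0.954, -0.299, -0.0, -0.0]
force: [-0.1, 0.8, -0.4]
gripper_width: 0.414
gripper_force: 2.9
t 6.20 pos [ 0.5062 -0.2369  0.2199] yaw_y -124.79 tilt x,y of tool z [-0.0004  0.0005] j7 -1.83 w 38.1mm F [-0.1  0.8 -0.4] gf 2.9
shift tool mm [ 1.3  0.3 49.9] rz [np.float64(-179.8), np.float64(0.2)]
0.08 5 [ 0.494 -0.254  0.084] [ 0.511 -0.217  0.085] [ 0.503  -0.239   0.0847]
0.09 51 [ 0.488 -0.255  0.086] [ 0.522 -0.217  0.094] [ 0.5044 -0.2381  0.0897]
0.1 71 [ 0.489 -0.254  0.095] [ 0.521 -0.217  0.105] [ 0.5043 -0.2383  0.1   ]
0.11 41 [ 0.491 -0.253  0.105] [ 0.52  -0.221  0.115] [ 0.5045 -0.2391  0.1097]
0.12 37 [ 0.491 -0.253  0.115] [ 0.519 -0.223  0.125] [ 0.5023 -0.2425  0.12  ]
0.13 33 [ 0.491 -0.252  0.125] [ 0.519 -0.225  0.134] [ 0.5016 -0.2444  0.129 ]
0.14 9 [ 0.497 -0.251  0.135] [ 0.52  -0.225  0.144] [ 0.5029 -0.2475  0.1378]
0.15 1 [ 0.503 -0.249  0.147] [ 0.503 -0.249  0.147] [ 0.5029 -0.2492  0.147 ]
```

View pics/s3.png

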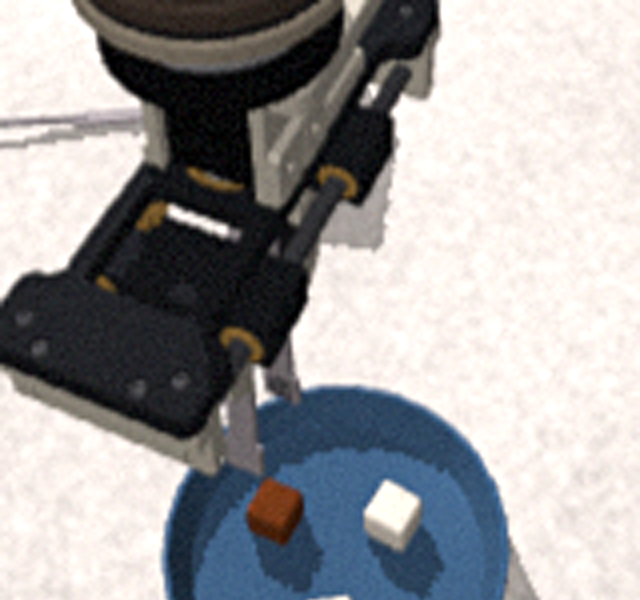

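Tongs jaws at about (240,470) and (285,390) in the crop straddle a spot just over the brown lump at (275,510). The measured offset is small, so I'll correct it and descend.

```bash
python3 -m jog '[{"x":0.0015,"y":0.0006,"z":0.01,"rx":0,"ry":0,"rz":0},{"x":0,"y":0,"z":0.015,"rx":0,"ry":0,"rz":0},{"x":0,"y":0,"z":0.015,"rx":0,"ry":0,"rz":0},{"x":0,"y":0,"z":0.008,"rx":0,"ry":0,"rz":0},{"x":0,"y":0,"z":0,"rx":0,"ry":0,"rz":0},{"x":0,"y":0,"z":0,"rx":0,"ry":0,"rz":0}]' && python3 - <<'E'
from h import *
go(.5071,-.2383,.1485,55)
p,d=r.grab_frame("side")
b=crop(p,250,270,120,120,5)[:,:,::-1]
cv2.imwrite("pics/s4.png",np.clip(b*1.4,0,255)[:600].astype(np.uint8))
E
```

```text
time_s: 6.85
position: [0.507, -0.239, 0.1723]
orientation: [0.954, -0.3, -0.0, -0.0]
force: [-0.1, -0.1, -0.9]
gripper_width: 0.413
gripper_force: 2.9
t 6.85 pos [ 0.507  -0.239   0.1723] yaw_y -124.92 tilt x,y of tool z [-0.0001  0.0001] j7 -1.83 w 38.0mm F [-0.1 -0.1 -0.9] gf 2.9
shift tool mm [-0.3 -0.7 23.8] rz [np.float64(-179.9), np.float64(0.1)]
```

View pics/s4.png

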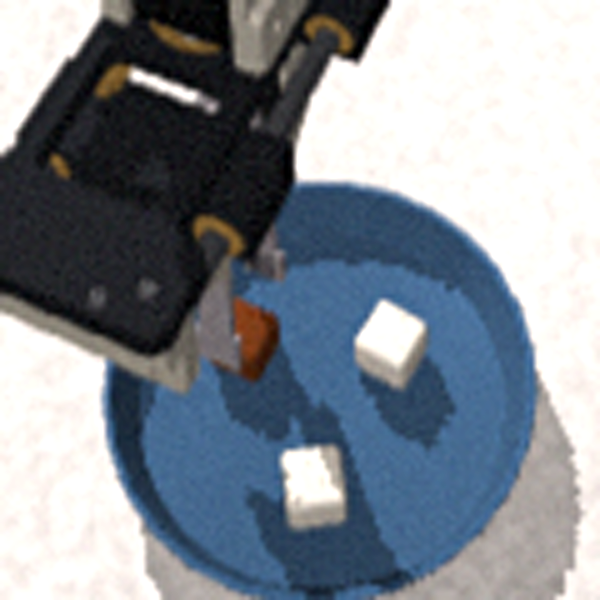

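The near jaw's lower edge is at about (217,358), the far one's at about (268,275), and the lump shows between them at (255,340). I'll check the centring numerically.

```bash
python3 - <<'E'
from h import *
for q in((240,371),(198,350),(283,278)): print(q,ray("side",(250+q[0]/5,270+q[1]/5),.0345).round(4))
y=np.radians(55.1);ey=np.array([np.cos(y),np.sin(y),0]);ex=np.array([-ey[1],ey[0],0]);c=np.array([.507,-.239,.0345])
for a in(-1,1):
  for b in(-1,1):
    X=c+a*ey*.0185+b*ex*.008;print(a,b,X.round(4),((proj("side",X)[0]-[250,270])*5).round())
L=np.array([.5071,-.2383,.025])
for a,b in((1,1),(1,-1),(-1,-1),(-1,1)):print("lump",((proj("side",L+a*ey*.01+b*ex*.01)[0]-[250,270])*5).round())
E
```

```text
(240, 371) [ 0.5034 -0.2573  0.0345]
(198, 350) [ 0.4903 -0.2471  0.0345]
(283, 278) [ 0.523  -0.2266  0.0345]
-1 -1 [ 0.503  -0.2587  0.0345] [239. 375.]
-1 1 [ 0.4899 -0.2496  0.0345] [198. 357.]
1 -1 [ 0.5241 -0.2284  0.0345] [287. 282.]
1 1 [ 0.511  -0.2193  0.0345] [247. 265.]
lump [232. 295.]
lump [283. 316.]
lump [257. 367.]
lump [206. 344.]
```

Predicted and seen corners agree within about 1.5 mm. Going down.

```bash
python3 -m jog '[{"x":0,"y":-0.0005,"z":0.008,"rx":0,"ry":0,"rz":0},{"x":0,"y":0,"z":0.008,"rx":0,"ry":0,"rz":0},{"x":0,"y":0,"z":0.006,"rx":0,"ry":0,"rz":0},{"x":0,"y":0,"z":0.0025,"rx":0,"ry":0,"rz":0},{"x":0,"y":0,"z":0,"rx":0,"ry":0,"rz":0},{"x":0,"y":0,"z":0,"rx":0,"ry":0,"rz":0}]' && python3 -m jog '[{"x":0,"y":0,"z":0,"rx":0,"ry":0,"rz":0},{"x":0,"y":0,"z":0,"rx":0,"ry":0,"rz":0},{"x":0,"y":0,"z":0,"rx":0,"ry":0,"rz":0},{"x":0,"y":0,"z":0,"rx":0,"ry":0,"rz":0},{"x":0,"y":0,"z":0,"rx":0,"ry":0,"rz":0},{"x":0,"y":0,"z":0,"rx":0,"ry":0,"rz":0}]' 0.24
```

```text
time_s: 7.5
position: [0.5072, -0.2387, 0.1477]
orientation: [0.954, -0.3, 0.0, 0.0]
force: [-0.5, 0.6, -0.8]
gripper_width: 0.411
gripper_force: 2.9
time_s: 8.1
position: [0.5071, -0.2387, 0.1478]
orientation: [0.954, -0.3, 0.0, 0.0]
force: [-0.5, -0.9, 0.5]
gripper_width: 0.385
gripper_force: 5.1
```

```bash
python3 -m jog '[{"x":0,"y":0,"z":0,"rx":0,"ry":0,"rz":0},{"x":0,"y":0,"z":0,"rx":0,"ry":0,"rz":0},{"x":0,"y":0,"z":0,"rx":0,"ry":0,"rz":0},{"x":0,"y":0,"z":0,"rx":0,"ry":0,"rz":0},{"x":0,"y":0,"z":0,"rx":0,"ry":0,"rz":0}]' 0.28 && python3 -m jog '[{"x":0,"y":0,"z":0,"rx":0,"ry":0,"rz":0},{"x":0,"y":0,"z":0,"rx":0,"ry":0,"rz":0},{"x":0,"y":0,"z":0,"rx":0,"ry":0,"rz":0},{"x":0,"y":0,"z":0,"rx":0,"ry":0,"rz":0},{"x":0,"y":0,"z":0,"rx":0,"ry":0,"rz":0}]' 0.32
```

```text
time_s: 8.6
position: [0.5071, -0.2387, 0.1477]
orientation: [0.954, -0.3, 0.0, 0.0]
force: [0.5, -0.3, 0.2]
gripper_width: 0.363
gripper_force: 30.0
time_s: 9.1
position: [0.5071, -0.2387, 0.1477]
orientation: [0.954, -0.3, 0.0, 0.0]
force: [-0.5, 0.3, 0.4]
gripper_width: 0.361
gripper_force: 30.0
```

```bash
python3 -m jog '[{"x":0,"y":0,"z":-0.004,"rx":0,"ry":0,"rz":0},{"x":0,"y":0,"z":-0.008,"rx":0,"ry":0,"rz":0},{"x":0,"y":0,"z":-0.01,"rx":0,"ry":0,"rz":0},{"x":0,"y":0,"z":-0.012,"rx":0,"ry":0,"rz":0},{"x":0,"y":0,"z":-0.012,"rx":0,"ry":0,"rz":0},{"x":0,"y":0,"z":-0.012,"rx":0,"ry":0,"rz":0},{"x":0,"y":0,"z":-0.012,"rx":0,"ry":0,"rz":0},{"x":0,"y":0,"z":-0.01,"rx":0,"ry":0,"rz":0},{"x":0,"y":0,"z":-0.005,"rx":0,"ry":0,"rz":0},{"x":0,"y":0,"z":0,"rx":0,"ry":0,"rz":0},{"x":0,"y":0,"z":0,"rx":0,"ry":0,"rz":0}]' && python3 - <<'E'
from h import *
go(.4322,.2498,.232,-80)
p,d=r.grab_frame("side")
b=crop(p,230,210,160,160,4)[:,:,::-1]
cv2.imwrite("pics/s5.png",np.clip(b*1.4,0,255)[:600].astype(np.uint8))
C=cloud("side",d);h=cv2.cvtColor(p,cv2.COLOR_RGB2HSV)
m=(abs(C[...,0]-.507)<.05)&(abs(C[...,1]+.238)<.05)&(C[...,2]>.05)&(C[...,2]<.13)&((h[...,0]<15)|(h[...,0]>170))&(h[...,1]>120);P=C[m];print(len(P),P.min(0),P.max(0),P.mean(0)) if m.any() else print("none")
E
```

```text
time_s: 10.2
position: [0.5069, -0.2386, 0.2324]
orientation: [0.954, -0.3, -0.0, 0.0]
force: [0.4, 0.0, -1.5]
gripper_width: 0.366
gripper_force: 30.0
t 10.20 pos [ 0.5069 -0.2386  0.2324] yaw_y -124.94 tilt x,y of tool z [-0.0005  0.0001] j7 -1.83 w 33.7mm F [ 0.4  0.  -1.5] gf 30.0
shift tool mm [-341.  -357.6    0.5] rz [np.float64(-44.9), np.float64(135.1)]
84 [ 0.50591213 -0.25034343  0.09555455] [ 0.51832898 -0.22898696  0.11318559] [ 0.51132208 -0.24026626  0.10866472]
```

View pics/s5.png

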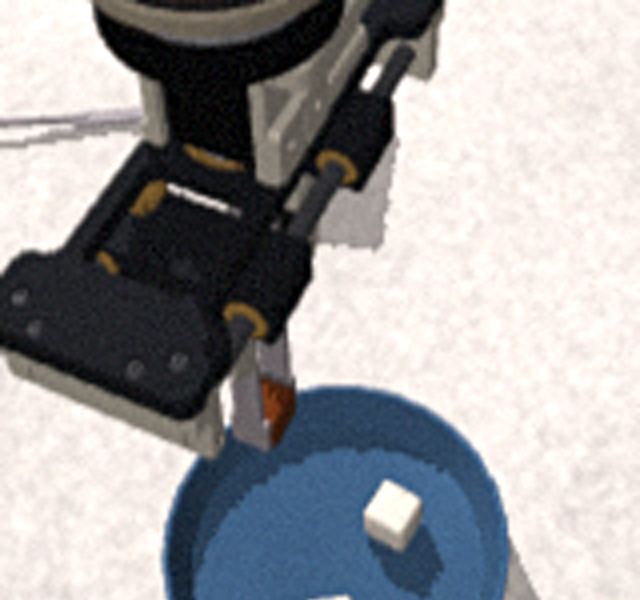

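Lump is held between the jaws at about (275,410) in the crop, with both white lumps still in the dish. I'll turn first, because of the j7 range, then travel to the saucer.

```bash
python3 -m jog '[{"x":0,"y":0,"z":0,"rx":0,"ry":0,"rz":-5},{"x":0,"y":0,"z":0,"rx":0,"ry":0,"rz":-7.5},{"x":0,"y":0,"z":0,"rx":0,"ry":0,"rz":-7.5},{"x":0,"y":0,"z":0,"rx":0,"ry":0,"rz":-7.5},{"x":0,"y":0,"z":0,"rx":0,"ry":0,"rz":-7.5},{"x":0,"y":0,"z":0,"rx":0,"ry":0,"rz":-6},{"x":0,"y":0,"z":0,"rx":0,"ry":0,"rz":-4},{"x":0.001,"y":-0.02,"z":0,"rx":0,"ry":0,"rz":0},{"x":0.001,"y":-0.035,"z":0,"rx":0,"ry":0,"rz":0},{"x":0.001,"y":-0.04,"z":0,"rx":0,"ry":0,"rz":0},{"x":0.001,"y":-0.04,"z":0,"rx":0,"ry":0,"rz":0},{"x":0.001,"y":-0.04,"z":0,"rx":0,"ry":0,"rz":0}]' && python3 -m jog '[{"x":0.001,"y":-0.04,"z":0,"rx":0,"ry":0,"rz":0},{"x":0.001,"y":-0.04,"z":0,"rx":0,"ry":0,"rz":0},{"x":0.001,"y":-0.04,"z":0,"rx":0,"ry":0,"rz":0},{"x":0.001,"y":-0.04,"z":0,"rx":0,"ry":0,"rz":0},{"x":0.001,"y":-0.04,"z":0,"rx":0,"ry":0,"rz":0},{"x":0.001,"y":-0.04,"z":0,"rx":0,"ry":0,"rz":0},{"x":0,"y":-0.035,"z":0,"rx":0,"ry":0,"rz":0},{"x":0,"y":-0.025,"z":0,"rx":0,"ry":0,"rz":0},{"x":0,"y":-0.015,"z":0,"rx":0,"ry":0,"rz":0},{"x":0,"y":0,"z":0,"rx":0,"ry":0,"rz":0},{"x":0,"y":0,"z":0,"rx":0,"ry":0,"rz":0}]' && python3 - <<'E'
from h import *
go(.4322,.2498,.1477,-80)
for n in("top","side"):
    C=cloud(n,np.load(n+"0.npy"));d=np.hypot(C[...,0]-.432,C[...,1]-.25);print(n,"saucer floor",np.median(C[d<.01][:,2]))
    d=np.hypot(C[...,0]-.52,C[...,1]+.27);print("dish floor",np.median(C[d<.012][:,2]))
p,d=r.grab_frame("side")
b=crop(p,200,90,130,130,4)[:,:,::-1]
cv2.imwrite("pics/s6.png",np.clip(b*1.4,0,255)[:600].astype(np.uint8))
E
```

```text
time_s: 11.45
position: [0.4808, -0.0641, 0.2322]
orientation: [0.996, 0.087, -0.0, -0.0]
force: [0.9, 0.1, -0.8]
gripper_width: 0.363
gripper_force: 30.0
time_s: 12.55
position: [0.4322, 0.2451, 0.2322]
orientation: [0.996, 0.088, -0.001, 0.0]
force: [0.4, -1.1, -1.3]
gripper_width: 0.368
gripper_force: 30.0
t 12.55 pos [0.4322 0.2451 0.2322] yaw_y -79.92 tilt x,y of tool z [-0.001 -0.001] j7 -2.17 w 33.9mm F [ 0.4 -1.1 -1.3] gf 30.0
shift tool mm [ 0.9 -4.7 84.5] rz [np.float64(0.1), np.float64(-179.9)]
top saucer floor 0.006781772878058645
dish floor 0.006479936043250589
side saucer floor 0.009599834644509364
dish floor 0.009053307864106852
```

View pics/s6.png

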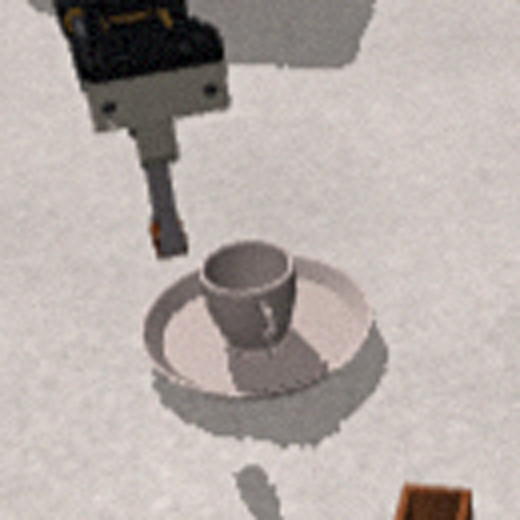

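Tongs with the lump at about (160,240) in the crop hang on the robot's side of the cup, clear of rim and handle. Descending.

```bash
python3 -m jog '[{"x":0.0009,"y":-0.0047,"z":0.006,"rx":0,"ry":0,"rz":0},{"x":0,"y":0,"z":0.012,"rx":0,"ry":0,"rz":0},{"x":0,"y":0,"z":0.014,"rx":0,"ry":0,"rz":0},{"x":0,"y":0,"z":0.014,"rx":0,"ry":0,"rz":0},{"x":0,"y":0,"z":0.012,"rx":0,"ry":0,"rz":0},{"x":0,"y":0,"z":0.01,"rx":0,"ry":0,"rz":0},{"x":0,"y":0,"z":0.006,"rx":0,"ry":0,"rz":0},{"x":0,"y":0,"z":0.004,"rx":0,"ry":0,"rz":0},{"x":0,"y":0,"z":0.002,"rx":0,"ry":0,"rz":0},{"x":0,"y":0,"z":0,"rx":0,"ry":0,"rz":0},{"x":0,"y":0,"z":0,"rx":0,"ry":0,"rz":0}]'; python3 -m jog '[{"x":0,"y":0,"z":0.001,"rx":0,"ry":0,"rz":0},{"x":0,"y":0,"z":0.001,"rx":0,"ry":0,"rz":0},{"x":0,"y":0,"z":0.001,"rx":0,"ry":0,"rz":0},{"x":0,"y":0,"z":0,"rx":0,"ry":0,"rz":0},{"x":0,"y":0,"z":0,"rx":0,"ry":0,"rz":0}]'
```

```text
time_s: 13.7
position: [0.4326, 0.2506, 0.153]
orientation: [0.996, 0.088, 0.0, -0.0]
force: [-0.1, 0.5, -1.0]
gripper_width: 0.365
gripper_force: 30.0
time_s: 14.2
position: [0.4325, 0.2505, 0.1497]
orientation: [0.996, 0.088, 0.0, 0.0]
force: [0.7, -0.3, -0.5]
gripper_width: 0.365
gripper_force: 30.0
```

```bash
python3 -m jog '[{"x":0,"y":0,"z":0.0005,"rx":0,"ry":0,"rz":0},{"x":0,"y":0,"z":0.0005,"rx":0,"ry":0,"rz":0},{"x":0,"y":0,"z":0,"rx":0,"ry":0,"rz":0}]';python3 -m jog '[{"x":0,"y":0,"z":0.0005,"rx":0,"ry":0,"rz":0},{"x":0,"y":0,"z":0,"rx":0,"ry":0,"rz":0},{"x":0,"y":0,"z":0,"rx":0,"ry":0,"rz":0}]'; python3 -m jog '[{"x":0,"y":0,"z":0.0005,"rx":0,"ry":0,"rz":0},{"x":0,"y":0,"z":0,"rx":0,"ry":0,"rz":0},{"x":0,"y":0,"z":0,"rx":0,"ry":0,"rz":0}]'
```

```text
time_s: 14.5
position: [0.4324, 0.2505, 0.1486]
orientation: [0.996, 0.088, -0.0, 0.0]
force: [0.1, 0.2, -0.3]
gripper_width: 0.365
gripper_force: 30.0
time_s: 14.8
position: [0.4324, 0.2505, 0.1482]
orientation: [0.996, 0.088, -0.0, 0.0]
force: [-0.3, -0.4, -0.2]
gripper_width: 0.362
gripper_force: 30.0
time_s: 15.1
position: [0.4325, 0.2505, 0.1477]
orientation: [0.996, 0.088, 0.0, -0.0]
force: [-0.0, -0.0, -1.0]
gripper_width: 0.364
gripper_force: 30.0
```

```bash
python3 -m jog '[{"x":0,"y":0,"z":0.0005,"rx":0,"ry":0,"rz":0},{"x":0,"y":0,"z":0,"rx":0,"ry":0,"rz":0},{"x":0,"y":0,"z":0,"rx":0,"ry":0,"rz":0}]'; python3 - <<'E'
from h import *
go(.4325,.2505,.1477,-80)
import time
F=[]
for i in range(3):
    p,d=r.grab_frame("side");F.append(r.sense()["force"])
print(np.mean(F,0))
C=cloud("side",d);h=cv2.cvtColor(p,cv2.COLOR_RGB2HSV)
m=(abs(C[...,0]-.432)<.04)&(abs(C[...,1]-.25)<.04)&(C[...,2]<.07)&((h[...,0]<18)|(h[...,0]>170))&(h[...,1]>110);P=C[m];print(len(P),P.min(0),P.max(0)) if m.any() else print("none")
E
```

```text
time_s: 15.4
position: [0.4327, 0.2506, 0.1476]
orientation: [0.996, 0.088, 0.0, -0.0]
force: [-0.7, -1.4, 4.7]
gripper_width: 0.363
gripper_force: 30.0
t 15.40 pos [0.4327 0.2506 0.1476] yaw_y -79.95 tilt x,y of tool z [0.0007 0.0003] j7 -2.25 w 33.4mm F [-0.7 -1.4  4.7] gf 30.0
shift tool mm [-0.2  0.1 -0.1] rz [np.float64(0.1), np.float64(-179.9)]
[-0.0451375  -0.80885275  5.77529336]
8 [0.42248102 0.23974032 0.02079741] [0.42585106 0.25463058 0.02816818]
```

Contact. I'll ease up slightly and open gradually to the carrying squeeze.

```bash
Z='' ; python3 -m jog '[{"x":0,"y":0,"z":-0.0004,"rx":0,"ry":0,"rz":0},{"x":0,"y":0,"z":0,"rx":0,"ry":0,"rz":0},{"x":0,"y":0,"z":0,"rx":0,"ry":0,"rz":0}]' 0.27; python3 -m jog '[{"x":0,"y":0,"z":0,"rx":0,"ry":0,"rz":0},{"x":0,"y":0,"z":0,"rx":0,"ry":0,"rz":0},{"x":0,"y":0,"z":0,"rx":0,"ry":0,"rz":0},{"x":0,"y":0,"z":0,"rx":0,"ry":0,"rz":0}]' 0.23;  python3 -m jog '[{"x":0,"y":0,"z":0,"rx":0,"ry":0,"rz":0},{"x":0,"y":0,"z":0,"rx":0,"ry":0,"rz":0},{"x":0,"y":0,"z":0,"rx":0,"ry":0,"rz":0},{"x":0,"y":0,"z":0,"rx":0,"ry":0,"rz":0},{"x":0,"y":0,"z":0,"rx":0,"ry":0,"rz":0}]' 0.174
```

```text
time_s: 15.85
position: [0.4325, 0.2505, 0.1477]
orientation: [0.996, 0.088, 0.0, 0.0]
force: [-0.4, 0.8, 2.1]
gripper_width: 0.365
gripper_force: 17.1
time_s: 16.25
position: [0.4324, 0.2505, 0.1475]
orientation: [0.996, 0.088, -0.0, 0.0]
force: [-0.6, 0.4, -0.6]
gripper_width: 0.388
gripper_force: 4.7
time_s: 16.75
position: [0.4324, 0.2505, 0.1476]
orientation: [0.996, 0.088, -0.0, 0.0]
force: [-0.2, 0.8, -0.3]
gripper_width: 0.415
gripper_force: 2.9
```

```bash
python3 -m jog '[{"x":0,"y":0,"z":-0.003,"rx":0,"ry":0,"rz":0},{"x":0,"y":0,"z":-0.005,"rx":0,"ry":0,"rz":0},{"x":0,"y":0,"z":-0.008,"rx":0,"ry":0,"rz":0},{"x":0,"y":0,"z":-0.01,"rx":0,"ry":0,"rz":0},{"x":0,"y":0,"z":-0.012,"rx":0,"ry":0,"rz":0},{"x":0,"y":0,"z":-0.012,"rx":0,"ry":0,"rz":0},{"x":0,"y":0,"z":-0.012,"rx":0,"ry":0,"rz":0},{"x":0,"y":0,"z":-0.012,"rx":0,"ry":0,"rz":0},{"x":0,"y":0,"z":-0.01,"rx":0,"ry":0,"rz":0},{"x":0,"y":0,"z":0,"rx":0,"ry":0,"rz":0},{"x":0,"y":0,"z":0,"rx":0,"ry":0,"rz":0}]'; python3 - <<'E'
from h import *
np.set_printoptions(precision=4,suppress=True)
go(.5595,.006,.232,-108.9)
p,d=r.grab_frame("side")
C=cloud("side",d);h=cv2.cvtColor(p,cv2.COLOR_RGB2HSV)
m=(abs(C[...,0]-.432)<.04)&(abs(C[...,1]-.25)<.04)&(C[...,2]<.05)&((h[...,0]<18)|(h[...,0]>170))&(h[...,1]>110);P=C[m];print("lump",len(P),P.min(0),P.max(0))
for n,CC in(("s0",cloud("side",np.load("side0.npy"))),("now",C)):
    m=(abs(CC[...,0]-.56)<.05)&(abs(CC[...,1]-.006)<.06)&(CC[...,2]>.036)&(CC[...,2]<.05);print("stand",n,cv2.minAreaRect(CC[m][:,:2].astype(np.float32)*1000))
b=crop(p,200,90,130,180,3)[:,:,::-1]
cv2.imwrite("pics/s7.png",np.clip(b*1.4,0,255)[:600].astype(np.uint8))
E
```

```text
time_s: 17.85
position: [0.4325, 0.2504, 0.2317]
orientation: [0.996, 0.088, 0.0, 0.0]
force: [0.1, -0.2, -1.6]
gripper_width: 0.413
gripper_force: 2.9
t 17.85 pos [0.4325 0.2504 0.2317] yaw_y -79.95 tilt x,y of tool z [0.0003 0.    ] j7 -2.18 w 38.0mm F [ 0.1 -0.2 -1.6] gf 2.9
shift tool mm [ 82.4 262.9  -0.3] rz [np.float64(29.0), np.float64(-151.0)]
lump 53 [0.4229 0.2395 0.0117] [0.4412 0.2572 0.0296]
stand s0 ((558.3192749023438, 7.418754577636719), (79.89210510253906, 40.382843017578125), 71.07618713378906)
stand now ((558.2443237304688, 7.423515319824219), (80.29579162597656, 40.384464263916016), 71.25335693359375)
```

View pics/s7.png

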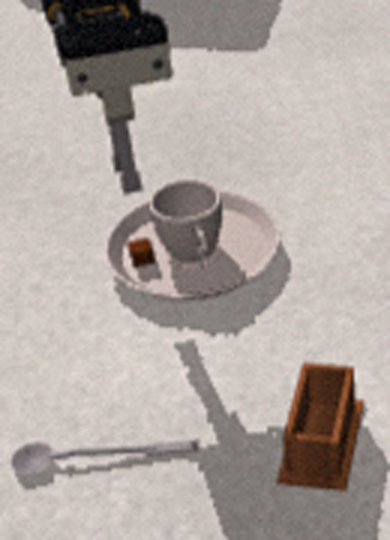

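Brown lump lies flat on the saucer at about (141,252) in the crop, left of the cup, and the stand is unmoved. Returning the tongs.

```bash
python3 -m jog '[{"x":0.006,"y":0.02,"z":0,"rx":0,"ry":0,"rz":0},{"x":0.011,"y":0.035,"z":0,"rx":0,"ry":0,"rz":0},{"x":0.013,"y":0.042,"z":0,"rx":0,"ry":0,"rz":0},{"x":0.013,"y":0.042,"z":0,"rx":0,"ry":0,"rz":0},{"x":0.013,"y":0.042,"z":0,"rx":0,"ry":0,"rz":0},{"x":0.011,"y":0.035,"z":0,"rx":0,"ry":0,"rz":0},{"x":0.008,"y":0.025,"z":0,"rx":0,"ry":0,"rz":0},{"x":0.0074,"y":0.0214,"z":0,"rx":0,"ry":0,"rz":0},{"x":0,"y":0,"z":0,"rx":0,"ry":0,"rz":6},{"x":0,"y":0,"z":0,"rx":0,"ry":0,"rz":8},{"x":0,"y":0,"z":0,"rx":0,"ry":0,"rz":8},{"x":0,"y":0,"z":0,"rx":0,"ry":0,"rz":7}]';python3 -m jog '[{"x":0,"y":0,"z":0,"rx":0,"ry":0,"rz":0},{"x":0,"y":0,"z":0,"rx":0,"ry":0,"rz":0}]'; python3 - <<'E'
from h import *
np.set_printoptions(precision=4,suppress=True)
go(.5595,.0065,.142,-108.9)
p,d=r.grab_frame("side");C=cloud("side",d)
m=(abs(C[...,0]-.557)<.035)&(abs(C[...,1]-.006)<.045)&(C[...,2]>.07)&(C[...,2]<.16);P=C[m]
y=np.radians(71.2);e=np.array([np.cos(y),np.sin(y)]);f=np.array([e[1],-e[0]])
for z in np.arange(.08,.16,.01):
    Q=P[abs(P[:,2]-z)<.005]
    if len(Q):
        a=(Q[:,:2]-[.5582,.0074])@e;b=(Q[:,:2]-[.5582,.0074])@f;print(round(z,3),len(Q),"along",a.min().round(4),a.max().round(4),"across",b.min().round(4),b.max().round(4),Q[:,2].min())
E
```

```text
time_s: 19.1
position: [0.559, 0.0064, 0.2307]
orientation: [0.986, -0.167, -0.001, 0.0]
force: [0.3, 0.1, -1.1]
gripper_width: 0.414
gripper_force: 2.9
time_s: 19.3
position: [0.5591, 0.0066, 0.2311]
orientation: [0.987, -0.163, -0.0, 0.0]
force: [-0.9, 0.5, -0.5]
gripper_width: 0.415
gripper_force: 2.9
t 19.30 pos [0.5591 0.0066 0.2311] yaw_y -108.71 tilt x,y of tool z [-0.001  -0.0003] j7 -2.08 w 38.2mm F [-0.9  0.5 -0.5] gf 2.9
shift tool mm [ 0.5 -0.1 89.1] rz [np.float64(0.2), np.float64(-179.8)]
0.1 33 along -0.0193 0.0198 across -0.0075 0.0079 0.09562368180406478
0.11 42 along -0.0198 0.0186 across -0.0068 0.0081 0.1051320912635485
0.12 35 along -0.019 0.0164 across -0.0048 0.006 0.11531617318875098
0.13 32 along -0.0182 0.0168 across -0.0041 0.0064 0.12535003215168772
0.14 29 along -0.0172 0.0163 across -0.0063 0.0054 0.1355015628602917
0.15 23 along -0.018 0.0131 across -0.0057 0.006 0.14541045471115405
```

```bash
python3 -m jog '[{"x":0,"y":0,"z":0.008,"rx":0,"ry":0,"rz":0},{"x":0,"y":0,"z":0.012,"rx":0,"ry":0,"rz":0},{"x":0,"y":0,"z":0.012,"rx":0,"ry":0,"rz":0},{"x":0,"y":0,"z":0.012,"rx":0,"ry":0,"rz":0},{"x":0,"y":0,"z":0.012,"rx":0,"ry":0,"rz":0},{"x":0,"y":0,"z":0.012,"rx":0,"ry":0,"rz":0},{"x":0,"y":0,"z":0.01,"rx":0,"ry":0,"rz":0},{"x":0,"y":0,"z":0.006,"rx":0,"ry":0,"rz":0},{"x":0,"y":0,"z":0.003,"rx":0,"ry":0,"rz":0},{"x":0,"y":0,"z":0.001,"rx":0,"ry":0,"rz":0},{"x":0,"y":0,"z":0,"rx":0,"ry":0,"rz":0},{"x":0,"y":0,"z":0,"rx":0,"ry":0,"rz":0}]'; python3 -m jog '[{"x":0,"y":0,"z":0.0005,"rx":0,"ry":0,"rz":0},{"x":0,"y":0,"z":0.0005,"rx":0,"ry":0,"rz":0},{"x":0,"y":0,"z":0,"rx":0,"ry":0,"rz":0}]'
```

```text
time_s: 20.55
position: [0.5597, 0.0065, 0.1441]
orientation: [0.986, -0.165, 0.0, -0.0]
force: [0.5, -0.8, -0.7]
gripper_width: 0.414
gripper_force: 2.9
time_s: 20.85
position: [0.5594, 0.0065, 0.1427]
orientation: [0.986, -0.165, 0.0, 0.0]
force: [0.3, 0.2, -0.6]
gripper_width: 0.415
gripper_force: 2.9
```

```bash
python3 -m jog '[{"x":0,"y":0,"z":0.0005,"rx":0,"ry":0,"rz":0},{"x":0,"y":0,"z":0,"rx":0,"ry":0,"rz":0},{"x":0,"y":0,"z":0,"rx":0,"ry":0,"rz":0}]'; python3 -m jog '[{"x":0,"y":0,"z":0.0005,"rx":0,"ry":0,"rz":0},{"x":0,"y":0,"z":0,"rx":0,"ry":0,"rz":0},{"x":0,"y":0,"z":0,"rx":0,"ry":0,"rz":0}]'
```

```text
time_s: 21.15
position: [0.5594, 0.0065, 0.1422]
orientation: [0.986, -0.165, 0.0, 0.0]
force: [-0.1, -0.4, 0.9]
gripper_width: 0.412
gripper_force: 2.8
time_s: 21.45
position: [0.5596, 0.0065, 0.1419]
orientation: [0.986, -0.165, 0.0, -0.0]
force: [-0.2, 0.2, 3.3]
gripper_width: 0.411
gripper_force: 2.7
```

Standing on the pocket floor. Opening gradually, then fully, and rising.

```bash
python3 -m jog '[{"x":0,"y":0,"z":-0.0003,"rx":0,"ry":0,"rz":0},{"x":0,"y":0,"z":0,"rx":0,"ry":0,"rz":0},{"x":0,"y":0,"z":0,"rx":0,"ry":0,"rz":0}]' 0.12; python3 -m jog '[{"x":0,"y":0,"z":0,"rx":0,"ry":0,"rz":0},{"x":0,"y":0,"z":0,"rx":0,"ry":0,"rz":0},{"x":0,"y":0,"z":0,"rx":0,"ry":0,"rz":0}]' 0.05;  python3 -m jog '[{"x":0,"y":0,"z":0,"rx":0,"ry":0,"rz":0},{"x":0,"y":0,"z":0,"rx":0,"ry":0,"rz":0},{"x":0,"y":0,"z":0,"rx":0,"ry":0,"rz":0},{"x":0,"y":0,"z":0,"rx":0,"ry":0,"rz":0},{"x":0,"y":0,"z":0,"rx":0,"ry":0,"rz":0},{"x":0,"y":0,"z":0,"rx":0,"ry":0,"rz":0}]' -0.9; python3 -m jog '[{"x":0,"y":0,"z":-0.005,"rx":0,"ry":0,"rz":0},{"x":0,"y":0,"z":-0.01,"rx":0,"ry":0,"rz":0},{"x":0,"y":0,"z":-0.015,"rx":0,"ry":0,"rz":0},{"x":0,"y":0,"z":-0.02,"rx":0,"ry":0,"rz":0},{"x":0,"y":0,"z":-0.02,"rx":0,"ry":0,"rz":0},{"x":0,"y":0,"z":-0.03,"rx":0,"ry":0,"rz":0},{"x":0,"y":0,"z":-0.03,"rx":0,"ry":0,"rz":0},{"x":0,"y":0,"z":-0.02,"rx":0,"ry":0,"rz":0},{"x":0,"y":0,"z":0,"rx":0,"ry":0,"rz":0},{"x":0,"y":0,"z":0,"rx":0,"ry":0,"rz":0},{"x":0,"y":0,"z":0,"rx":0,"ry":0,"rz":0},{"x":0,"y":0,"z":0,"rx":0,"ry":0,"rz":0}]'
python3 - <<'E'
from h import *
np.set_printoptions(precision=4,suppress=True)
p,d=r.grab_frame("side");C=cloud("side",d);C0=cloud("side",np.load("side0.npy"))
h=cv2.cvtColor(p,cv2.COLOR_RGB2HSV)
for n,X in(("0",C0),("now",C)):
    def b(nm,cx,cy,rx,z0,z1):
        m=(abs(X[...,0]-cx)<rx)&(abs(X[...,1]-cy)<rx)&(X[...,2]>z0)&(X[...,2]<z1);P=X[m];print(n,nm,len(P),P.mean(0),cv2.minAreaRect(P[:,:2].astype(np.float32)*1000))
    b("stand",.56,.006,.05,.036,.05);b("tongs",.56,.006,.05,.12,.15);b("tongsmid",.56,.006,.05,.06,.12);b("cup",.4785,.258,.05,.058,.07);b("dish",.531,-.259,.08,.021,.028);b("saucer",.48,.258,.085,.015,.0195)
m=(abs(C[...,0]-.432)<.04)&(abs(C[...,1]-.25)<.04)&(C[...,2]<.05)&((h[...,0]<18)|(h[...,0]>170))&(h[...,1]>110);P=C[m];print("lump",len(P),P.min(0),P.max(0))
T=P[P[:,2]>.0255];print("top face",len(T),T[:,2].mean(),T[:,2].std())
E
```

```text
time_s: 21.75
position: [0.5593, 0.0065, 0.1418]
orientation: [0.986, -0.165, -0.0, 0.0]
force: [-1.0, -0.1, 0.4]
gripper_width: 0.437
gripper_force: 0.7
time_s: 22.05
position: [0.5593, 0.0066, 0.1418]
orientation: [0.986, -0.164, -0.0, 0.0]
force: [0.4, 0.2, -0.3]
gripper_width: 0.471
gripper_force: 0.0
time_s: 22.65
position: [0.5594, 0.0066, 0.1419]
orientation: [0.986, -0.164, 0.0, -0.0]
force: [0.2, -0.5, 0.5]
gripper_width: 0.929
gripper_force: 0.0
time_s: 23.85
position: [0.5589, 0.0064, 0.291]
orientation: [0.986, -0.165, -0.001, 0.0]
force: [0.1, 0.2, 1.2]
gripper_width: 0.943
gripper_force: 0.0
0 stand 300 [ 0.5566 -0.0038  0.0451] ((558.3192749023438, 7.418754577636719), (79.89210510253906, 40.382843017578125), 71.07618713378906)
0 tongs 90 [0.557  0.0002 0.1335] ((558.08447265625, 4.785469055175781), (28.412410736083984, 12.192633628845215), 72.406005859375)
0 tongsmid 187 [ 0.5573 -0.0022  0.091 ] ((558.7882690429688, 5.250675201416016), (43.21710968017578, 13.558055877685547), 71.88822937011719)
0 cup 148 [0.4769 0.2574 0.0628] ((477.03399658203125, 258.3633728027344),
[... 582 characters left out ...]
2436523), 71.63420104980469)
now tongsmid 184 [ 0.5551 -0.0063  0.0913] ((556.0694580078125, 0.7636795043945312), (43.38246536254883, 13.372078895568848), 71.21707916259766)
now cup 131 [0.4747 0.2554 0.0629] ((477.0137939453125, 258.51275634765625), (63.54570007324219, 61.07609176635742), 60.17495346069336)
now dish 1095 [ 0.5316 -0.2594  0.025 ] ((529.2783813476562, -258.36444091796875), (149.33534240722656, 147.83355712890625), 76.69884490966797)
now saucer 162 [0.4676 0.2663 0.0173] ((475.5005798339844, 252.3502197265625), (149.125244140625, 145.3267364501953), 1.3584214448928833)
lump 53 [0.4227 0.2398 0.0101] [0.4413 0.257  0.0302]
top face 26 0.027386659272072903 0.0013937747445043791
```

Tongs stand upright in the unmoved stand; the dish and cup readings match the start and the lump still lies flat. The arm is clear, so I'm handing in.

```bash
python3 -c "
from station import r
print(r.finish_job())"
```

```text
the job is handed in; nothing more can be done
None
```

The job is handed in: the brown lump lies flat on the saucer beside the cup, the tongs stand in their stand, the white lumps were left in the dish, and it took about 24 s of the 66 s allowed.

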